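Tip the tray of kiln props into the tub

ROBOT

A 7-joint arm with a two-finger parallel gripper is mounted at the origin on the work surface. World frame = base frame: x ahead of the robot, y to its left, z up, the work surface at z = 0. Lengths are in m, angles in rad, forces in N, time in s.
With the tool pointing down it reaches from about 0.425 to 0.95 m from the base axis. Payload 4.7 kg.
Tool frame: the origin (TCP) lies between the finger pads; the fingertips stand 25 mm ahead of it and the grasp point (between the pads) lies 6 mm ahead of it; x points along the fingers, z is the direction in which the jaws open and shut, and the axes are right-handed (so a half turn about x gives the same grasp; the last joint's range is limited). The gripper opens to 85 mm and grips with 20 to 120 N. Pads are 22 mm wide; open, the fingers measure 114 mm over their backs; the gripper's body (76 mm by 85 mm) begins 54 mm behind the grasp point. The pads swing forward as they close: fully open they stand 13 mm farther back than shut.
Start: joints at [1.19, 0.469, -0.049, 1.532, 0.024, 1.141, -0.082], TCP at [0.233, -0.634, 0.256] pointing down, gripper open.
Joint ranges: [-2.59, 2.59], [-0.33, 1.99], [-1.39, 1.29], [0.1, 2.45], [-1.04, 4.18], [0.21, 1.99], [-2.66, 2.66]. Speed limits (rad/s): [2.57, 2.57, 3.14, 3.14, 3.14, 3.14, 3.14].

INTERFACE

Orientations are given as a 3x3 rotation matrix whose columns are the frame's x, y, z axes.
In Python, from rig import * gives the robot as it stands. Calls block until the motion is done:
- movep(position, orientation): joint-space move of the TCP to a pose.
- move_l(position, attitude=None, feed=0.15, until_force=None): straight line of the TCP; attitude=None keeps the orientation; feed is the mean speed in m/s. With until_force (N) it stops when the force on the tool has changed by that much, and returns True; else False.
- move_joints(angles): joint-space move.
- command_gripper(opening, newtons=None): finger opening in m; newtons is the grip in N (None keeps the last); returns when the fingers have stopped.
- sleep(seconds).
- inverse_kinematics(position, orientation): joint angles nearest the present ones, or None.
- sense(): the state.
- camera(name): name is "side" or "top"; returns (picture, depth): 480x640x3 uint8, red, green, blue; 480x640 float32, m along the optical axis (not along the pixel's ray), 0 where there is no reading.
- camera_params(name): a dict with "K" (3x3 intrinsics, pixels), "position" and "rotation" of the camera in the world. Camera axes: x right, y down, z forward; pixel columns grow to the right and rows downward; lengths in m; the calibration is good to about 2 mm. A picture is of the moment at which its call begins. camera_params takes no time and is no camera call.
A pose or a line that the arm cannot do raises Unreachable and nothing moves.
- finish_job(): hands the job in, once; it reports no verdict.
The state is a dict: "time_s": time; "joint_pos": joint angles; "qd": joint speeds; "joint_efforts": joint torques, N m; "position": TCP position; "tcp_rot": TCP orientation; "wrist_force": force on the tool from outside, world axes, zero at the start; "ft_torque": the same for the moment, N m; "finger_gap": finger opening in m.
Only numpy, scipy, OpenCV 4.12 (cv2) and the standard library are available. Lean on these libraries where they do the work, as an engineer would, in place of code of your own. Each camera call takes 0.05 s, during which the arm holds its last target. There are 200 camera calls.

TASK

Carry the loaded metal scoop tray, kept level, by its overhead bar and set it flat on the wooden rest, front foot just behind the rest's steel bar so that the open nose reaches over the white tub, and let go with all six kiln props still in it. Then take the tray by its tail handle and raise the tail steeply so that it tips over the bar and every prop slides into the tub, lower it flat on the rest again as before, and let go. Leave the bottle, the lidded jar and the brush pot standing where they are.

Things in the scene. Friction and masses are not known exactly. Their poses are not given: they have to be found in the camera images.
- tray: Aluminium scoop tray, loose, 0.3 kg empty, 170 long (x) by 120 wide (y; 132 over the bar's posts), walls to z = 53 mm, 4 thick; none at the nose. Origin: middle, at the soles of its feet; -x points to the open nose (edge x = -90), +x to the tail handle. Floor at z = 17. Two black cross feet 12 high, 100 wide: front x = -35 to -23, rear x = 54 to 66 mm.
- tray_bar (a point): Middle of the tray's overhead carrying bar: dark wood, 16 mm thick along the tray's x, 20 mm high, spanning the tray's width (y) between two posts; at x = 20, y = 0, z = 110 mm in the tray's frame, almost above the loaded tray's centre of mass; 83 mm free from the tray's floor to its underside. Axes as the tray's.
- tray_tail (a point): Grip point on the tray's tail handle: a dark wood bar 16 mm thick (along the tray's y), 24 mm high, sticking out behind the tail wall from x = 80 to 148 mm; the point lies at x = 118, y = 0, z = 36 mm in the tray's frame. Axes as the tray's.
- tray_nose (a point): Middle of the tray's open front edge, on its floor: x = -90, y = 0, z = 17 mm in the tray's frame.
- station: The tipping station, fixed: a white open tub with a wooden rest directly behind it. Origin on the table under the middle of the rest; -x points to the tub, z up. Highest parts: side guides 142 mm, tub rim 115 mm above the table.
- rest (a point): Middle of the rest's deck (the flat wooden top, 120 mm above the table, from x = -50 to +100 mm). The parked tray's origin belongs here, its axes along the station's. Two side guides stand 22 mm above the deck, their inner faces at y = -74 and +74 mm.
- rest_bar (a point): Middle of the round steel bar, 12 mm in diameter, lying along y on the deck's front edge at x = -45 mm in the station's frame; axis 4 mm, top 10 mm above the deck. The tray's front foot stands just behind it (4 mm gap when the tray's origin is on rest) and the tray tips about it.
- tub_in (a point): Centre of the tub's inner floor, 4 mm above the table. The tub is inside 168 mm (x) by 192 mm (y) and 111 mm deep, walls 4 mm; its rear wall stands at x = -60 to -56 mm in the station's frame, just in front of the rest.
- prop0: Kiln prop of buff fireclay, loose, about 30 g: a square block 26 x 26 x 30 mm tall; it starts upright on the tray's floor. Origin: centre of its underside, z along its height.
- prop1: Kiln prop of buff fireclay, loose, about 30 g: a round stub 28 mm in diameter, 28 mm tall; it starts upright on the tray's floor. Origin: centre of its underside, z along its height.
- prop2: Kiln prop of buff fireclay, loose, about 30 g: a plus-shaped block 30 x 30 x 26 mm tall (arms 12 mm thick); it starts upright on the tray's floor. Origin: centre of its underside, z along its height.
- prop3: Kiln prop of buff fireclay, loose, about 30 g: a square block 26 x 26 x 30 mm tall; it starts upright on the tray's floor. Origin: centre of its underside, z along its height.
- prop4: Kiln prop of buff fireclay, loose, about 30 g: a round stub 28 mm in diameter, 28 mm tall; it starts upright on the tray's floor. Origin: centre of its underside, z along its height.
- prop5: Kiln prop of buff fireclay, loose, about 30 g: a plus-shaped block 30 x 30 x 26 mm tall (arms 12 mm thick); it starts upright on the tray's floor. Origin: centre of its underside, z along its height.
- bottle: Bystander: white plastic bottle, 74 mm in diameter, 260 mm tall. Origin: centre of its underside.
- jar: Bystander: white lidded jar, 86 mm in diameter, 90 mm tall. Origin: centre of its underside.
- brush_pot: Bystander: ceramic pot 80 mm in diameter, 90 mm tall, with brushes reaching 175 mm. Origin: centre of its underside.
Mind the look-alikes: they are no part of the job. What is shaped like the prop2 but orange, pink or yellow is not meant.

How it is judged:
On the way, in this order (a step that is already met when the one before it is completed fails the run):
1. the tray stands flat on the rest, nose over the tub, released, with all six props in it (x of tray in the frame of rest between -0.01 and 0.024 m and y of tray in the frame of rest between -0.018 and 0.018 m and z of tray in the frame of rest between -0.006 and 0.006 m and angle between tray's own z axis and vertical below 0.07 rad and angle between the x axis of tray and the x axis of station, either way round below 0.2 rad and contact force between the fingers and tray below 0.2 N and x of prop0 in the frame of tray between -0.09 and 0.08 m and y of prop0 in the frame of tray between -0.058 and 0.058 m and z of prop0 in the frame of tray between 0.008 and 0.07 m and x of prop1 in the frame of tray between -0.09 and 0.08 m and y of prop1 in the frame of tray between -0.058 and 0.058 m and z of prop1 in the frame of tray between 0.008 and 0.07 m and x of prop2 in the frame of tray between -0.09 and 0.08 m and y of prop2 in the frame of tray between -0.058 and 0.058 m and z of prop2 in the frame of tray between 0.008 and 0.07 m and x of prop3 in the frame of tray between -0.09 and 0.08 m and y of prop3 in the frame of tray between -0.058 and 0.058 m and z of prop3 in the frame of tray between 0.008 and 0.07 m and x of prop4 in the frame of tray between -0.09 and 0.08 m and y of prop4 in the frame of tray between -0.058 and 0.058 m and z of prop4 in the frame of tray between 0.008 and 0.07 m and x of prop5 in the frame of tray between -0.09 and 0.08 m and y of prop5 in the frame of tray between -0.058 and 0.058 m and z of prop5 in the frame of tray between 0.008 and 0.07 m), for 0.2 s.
2. the tray is tipped nose-down over the tub (by more than 35 degrees), held by its tail handle (angle between tray's own z axis and vertical above 0.61 rad and distance between the grasp point and tray_tail below 0.055 m and contact force between the fingers and tray above 0.3 N and x of tray_nose in the frame of tub_in between -0.08 and 0.095 m and y of tray_nose in the frame of tub_in between -0.09 and 0.09 m and z of tray_nose in the frame of tub_in below 0.2 m), for 0.1 s.
At the end, for the whole second after the job is handed in: All six props lie at rest in the tub below its rim; the empty tray stands released, at rest and level (within 4 degrees) on the deck, in line with it within 11 degrees, its origin -10 to +24 mm along x and within 18 mm in y of rest (x of tray in the frame of rest between -0.01 and 0.024 m and y of tray in the frame of rest between -0.018 and 0.018 m and z of tray in the frame of rest between -0.006 and 0.006 m and angle between tray's own z axis and vertical below 0.07 rad and angle between the x axis of tray and the x axis of station, either way round below 0.2 rad and contact force between the fingers and tray below 0.2 N and x of prop0 in the frame of tub_in between -0.086 and 0.086 m and y of prop0 in the frame of tub_in between -0.098 and 0.098 m and z of prop0 in the frame of tub_in between -0.005 and 0.1 m and linear speed of each of prop0, prop1, prop2, prop3, prop4, prop5, tray below 0.03 m/s and x of prop1 in the frame of tub_in between -0.086 and 0.086 m and y of prop1 in the frame of tub_in between -0.098 and 0.098 m and z of prop1 in the frame of tub_in between -0.005 and 0.1 m and x of prop2 in the frame of tub_in between -0.086 and 0.086 m and y of prop2 in the frame of tub_in between -0.098 and 0.098 m and z of prop2 in the frame of tub_in between -0.005 and 0.1 m and x of prop3 in the frame of tub_in between -0.086 and 0.086 m and y of prop3 in the frame of tub_in between -0.098 and 0.098 m and z of prop3 in the frame of tub_in between -0.005 and 0.1 m and x of prop4 in the frame of tub_in between -0.086 and 0.086 m and y of prop4 in the frame of tub_in between -0.098 and 0.098 m and z of prop4 in the frame of tub_in between -0.005 and 0.1 m and x of prop5 in the frame of tub_in between -0.086 and 0.086 m and y of prop5 in the frame of tub_in between -0.098 and 0.098 m and z of prop5 in the frame of tub_in between -0.005 and 0.1 m); the robot touches nothing.
It fails at once if the bottle is shifted more than 25 mm or tipped (distance of bottle from where it was at the start of the episode above 0.025 m or angle between bottle's own z axis and vertical above 0.3 rad).
It fails at once if the lidded jar is shifted more than 25 mm or tipped (distance of jar from where it was at the start of the episode above 0.025 m or angle between jar's own z axis and vertical above 0.3 rad).
It fails at once if the brush pot is shifted more than 25 mm or tipped (distance of brush_pot from where it was at the start of the episode above 0.025 m or angle between brush_pot's own z axis and vertical above 0.3 rad).
It also fails if it takes over 72 s, if anything falls off the work surface, if the arm or the gripper's body presses on something with over 40 N, if the wrist force passes 120 N, or if a joint passes its speed limit or range.

## Working session

There is one attempt and no reset: what is moved stays moved. The work goes in short steps, each a Python script; the robot and the scene stay as the last script left them, time stands still between calls to the robot, and variables do not carry over. Pictures are saved under pics/ and viewed, about 8 in all and at most 12, crops included, and the job is handed in when it is done.

```bash
mkdir -p pics; ls
python3 - <<'E'
from rig import *
import cv2,numpy as np
for n in("top","side"):
    p,d=camera(n);cv2.imwrite(f"pics/{n}0.png",p[:,:,::-1]);np.save(f"{n}0.npy",d)
    print(n,{k:np.round(v,4).tolist() for k,v in camera_params(n).items()})
s=sense();print(s["time_s"],s["wrist_force"],s["tcp_rot"])
E
```

```text
pics
top {'K': [[592.4493, 0.0, 322.0236], [0.0, 592.4493, 244.1584], [0.0, 0.0, 1.0]], 'position': [0.3968, 0.0045, 1.5671], 'rotation': [[-0.0243, -0.9956, 0.0908], [-0.9997, 0.024, -0.0042], [0.002, -0.0909, -0.9959]]}
side {'K': [[454.2856, 0.0, 318.6904], [0.0, 454.2856, 238.5571], [0.0, 0.0, 1.0]], 'position': [-0.0054, 0.7522, 0.6652], 'rotation': [[-0.8111, -0.3134, 0.4938], [-0.5849, 0.4281, -0.689], [0.0045, -0.8476, -0.5305]]}
0.1 [ 0.74218633 -0.11983338  0.44971352] [[-6.47012678e-04  9.38739788e-01  3.44626162e-01]
 [ 1.58802294e-03  3.44626764e-01 -9.38738447e-01]
 [-9.99998530e-01 -6.01014256e-05 -1.71371820e-03]]
```

View pics/top0.png

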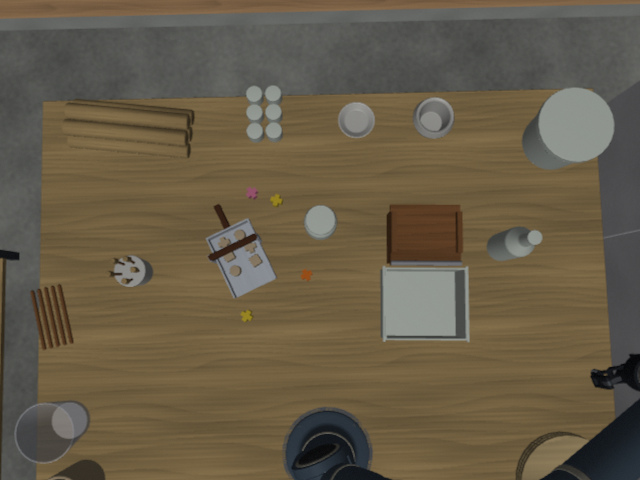

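View pics/side0.png

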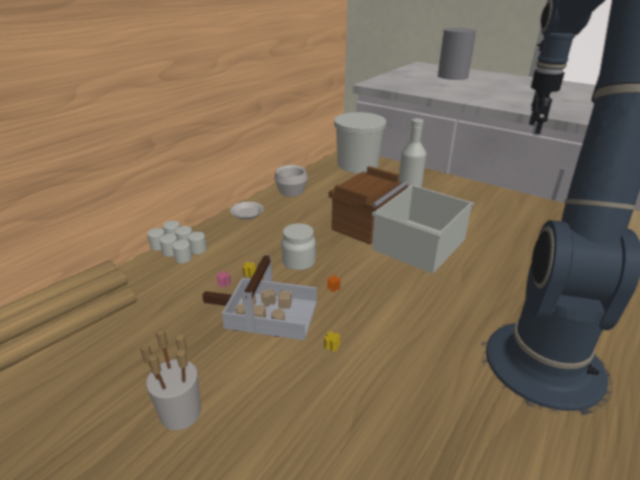

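The top view shows one tray: bar at about (233,248), tail handle at (221,216), nose at (255,290). The rest's deck is at (425,235) and the tub at (425,303). Jar (320,222), bottle (515,242) and brush pot (130,270) are bystanders. All six buff props are inside the tray. The pink (252,192), yellow (276,200), (247,315) and orange (307,274) plus shapes are look-alikes and are not touched.

```bash
cat > h.py <<'E'
import numpy as np,cv2
from rig import *
def ray(n,u,v,z):
    c=camera_params(n);K=np.array(c["K"]);R=np.array(c["rotation"]);p=np.array(c["position"])
    uv=np.stack([np.atleast_1d(u),np.atleast_1d(v),np.ones(np.size(u))]).astype(float)
    d=(R@np.linalg.inv(K)@uv).T
    return p+d*((z-p[2])/d[:,2])[:,None]
def cloud(n,d):
    c=camera_params(n);K=np.array(c["K"]);R=np.array(c["rotation"]);p=np.array(c["position"])
    v,u=np.mgrid[:480,:640]
    q=np.stack([(u-K[0,2])/K[0,0]*d,(v-K[1,2])/K[1,1]*d,d],-1)
    return q@R.T+p
def rect(P):
    (c,s,a)=cv2.minAreaRect(P[:,:2].astype(np.float32));return np.round(c,4),np.round(s,4),round(a,2)
E
python3 - <<'E'
from h import *
img=cv2.imread("pics/top0.png");C=cloud("top",np.load("top0.npy"))
def box(u0,v0,u1,v1):
    m=np.zeros((480,640),bool);m[v0:v1,u0:u1]=1;return m
Z=C[...,2]
print("table z",np.median(Z[330:370,150:230]))
m=box(195,195,285,305)&(Z>.1)&(Z<.14);P=C[m];print("bar",len(P),rect(P),np.median(P[:,2]))
hsv=cv2.cvtColor(img,cv2.COLOR_BGR2HSV)
dark=(hsv[...,2]<85)&box(195,195,285,305)
m=dark&(Z>.03)&(Z<.06);P=C[m];print("tail",len(P),rect(P),np.median(P[:,2]))
m=box(195,195,285,305)&(Z>.045)&(Z<.06);P=C[m];print("walls",len(P),rect(P))
m=box(195,195,285,305)&(Z>.008)&(Z<.06)&~dark;P=C[m];print("tray",len(P),rect(P))
B=box(375,190,480,350)
for a,b,n in((.112,.126,"deck"),(.132,.15,"guides"),(.1,.118,"tubrim")):
    m=B&(Z>a)&(Z<b)
    if n=="tubrim": m&=box(375,262,480,350)
    if n=="deck": m&=box(375,190,480,262)
    P=C[m];print(n,len(P),rect(P),np.round(np.median(P,0),3))
for n,b in(("jar",(300,200,340,245)),("bottle",(480,220,550,270)),("pot",(105,250,155,290))):
    P=C[box(*b)&(Z>.07)];print(n,len(P),P.min(0).round(3),P.max(0).round(3),np.median(P,0).round(3))
cv2.imwrite("pics/a.png",np.hstack([cv2.resize(img[190:310,190:300],(440,480),interpolation=2),cv2.resize(img[195:350,370:480],(340,480),interpolation=2)]))
E
```

```text
table z -0.0008539742205344591
bar 391 (array([0.5281, 0.217 ]), array([0.0175, 0.1314]), 24.19) 0.11870295917021978
tail 228 (array([0.5387, 0.2172]), array([0.233 , 0.1224]), 24.41) 0.045609685172957604
walls 626 (array([0.5363, 0.2189]), array([0.2359, 0.1275]), 24.2)
tray 2934 (array([0.5322, 0.2179]), array([0.2335, 0.2851]), 88.27)
deck 3443 (array([ 0.5507, -0.2568]), array([0.1728, 0.1399]), 88.54) [ 0.55  -0.258  0.12 ]
guides 489 (array([ 0.5359, -0.2566]), array([0.1728, 0.1308]), 88.61) [ 0.546 -0.291  0.141]
tubrim 898 (array([ 0.3826, -0.2522]), array([0.2113, 0.1933]), 88.17) [ 0.369 -0.268  0.113]
jar 697 [ 0.397 -0.036  0.072] [0.629 0.037 1.567] [0.592 0.001 0.09 ]
bottle 1172 [ 0.397 -0.508  0.07 ] [0.556 0.005 1.567] [ 0.515 -0.459  0.173]
pot 923 [0.397 0.005 0.07 ] [0.516 0.518 1.567] [0.475 0.473 0.091]
```

View pics/a.png

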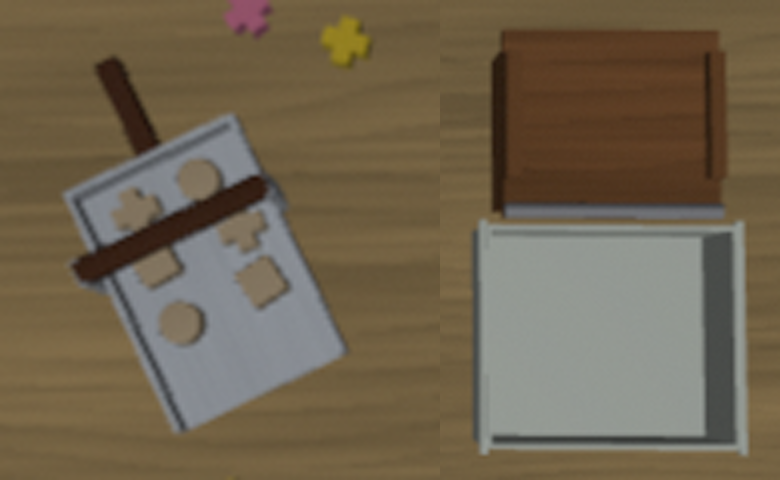

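The crop confirms the tray with two square, two round and two plus buff props, and the steel bar at the front of the deck. Next I refine the station's x position and check reach for the whole plan.

```bash
cat >> h.py <<'E'
def Rz(a): c,s=np.cos(a),np.sin(a);return np.array([[c,-s,0],[s,c,0],[0,0,1.]])
def Ry(a): c,s=np.cos(a),np.sin(a);return np.array([[c,0,s],[0,1,0],[-s,0,c]])
def tool(x,z): return np.column_stack([x,np.cross(z,x),z])
BARTOOL=tool(np.array([0,0,-1.]),np.array([1.,0,0]))   # jaws along tray x
TAILTOOL=tool(np.array([0,0,-1.]),np.array([0,1.,0]))  # jaws along tray y
E
python3 - <<'E'
from h import *
img=cv2.imread("pics/top0.png");C=cloud("top",np.load("top0.npy"));Z=C[...,2]
m0=np.zeros((480,640),bool);m0[190:350,375:480]=1
hsv=cv2.cvtColor(img,cv2.COLOR_BGR2HSV).astype(int)
yaw=np.radians(-1.5);Q=C@Rz(yaw)  # coordinates along station axes
pr=lambda n,m:print(n,m.sum(),np.percentile(Q[m],[2,50,98],axis=0).round(4).tolist())
wood=(hsv[...,0]<15)&(hsv[...,1]>120)
pr("wood deck",m0&wood&(Z>.115)&(Z<.125))
pr("guides",m0&wood&(Z>.135)&(Z<.147))
gm=m0&wood&(Z>.137)&(Z<.147);y=Q[gm][:,1]
for s in(y<y.mean(),y>y.mean()):print(" guide y",np.percentile(y[s],[2,50,98]).round(4))
pr("steel",m0&(hsv[...,1]<80)&(Z>.122)&(Z<.135))
pr("tub rim",m0&(hsv[...,1]<80)&(Z>.109)&(Z<.119)&(np.arange(480)[:,None]>268))
pr("tub floor",m0&(Z>-.005)&(Z<.012)&(hsv[...,1]<60)&(np.arange(480)[:,None]>268))
tub=m0&(hsv[...,1]<60)&(Z>.105)
E
```

```text
wood deck 3050 [[0.4929, -0.3164, 0.1154], [0.559, -0.2436, 0.1199], [0.6255, -0.1662, 0.1245]]
guides 366 [[0.5104, -0.3257, 0.1358], [0.5573, -0.167, 0.1412], [0.6057, -0.1569, 0.1465]]
 guide y [-0.3258 -0.3203 -0.3156]
 guide y [-0.1673 -0.1619 -0.1567]
steel 347 [[0.4761, -0.3246, 0.1225], [0.4823, -0.2415, 0.1283], [0.4875, -0.1577, 0.1333]]
tub rim 704 [[0.2959, -0.3463, 0.1094], [0.3707, -0.2518, 0.1136], [0.4686, -0.1366, 0.1184]]
tub floor 4390 [[0.3037, -0.3362, -0.0029], [0.382, -0.248, 0.0036], [0.4635, -0.1609, 0.0105]]
```

Steel bar, tub rim and deck edge agree: rest at x = 0.5265, y = −0.241 in the station's axes, within about 1 mm. Guide spacing reads 148 mm, as given.

```bash
cat >> h.py <<'E'
YS=np.radians(-1.5); RS=Rz(YS); REST=RS@np.array([.5265,-.2412,.120])
YT=np.radians(24.2); BAR0=np.array([.5281,.217,.110])
def st(p): return REST+RS@np.array(p,float)    # point in rest frame -> world
GP=.006
def tcp(grasp,R): return grasp-GP*R[:,0]
def tip(th,beta,dx=0.,dy=0.,lift=.002,flip=1):
    "tail-grip TCP pose with tray tipped th about the steel bar; beta = tool lean; dx,dy = tray's offset at th=0"
    w=max(0,1-th/np.radians(20))
    e=w*np.array([.004+dx,0,.002])+(1-w)*np.array([.0005,0,.0005])+lift*(1-w)*np.array([-np.sin(th),0,np.cos(th)])
    T=Ry(-th); g=np.array([-.045,dy,.004])+e+T@np.array([.118+.041,0,.036-.006])
    R=RS@T@Ry(-beta)@TAILTOOL
    if flip<0: R=R@np.diag([1,-1,-1])
    return tcp(st(g),R),R
E
python3 - <<'E'
from h import *
R=Rz(YT)@BARTOOL
for f in(1,-1):
    F=np.diag([1,f,f])
    for n,p,r in(("pick",BAR0,R),("place",st([.024,0,.11]),RS@BARTOOL)):
        q=inverse_kinematics(tcp(p,r@F),r@F);print(f,n,None if q is None else np.round(q,2))
for f in(1,-1):
  for b in(-50,-40,-30,-20,-10,0):
    o=[]
    for th in(0,15,30,45,52,60):
        q=inverse_kinematics(*tip(np.radians(th),np.radians(b),flip=f));o.append("--" if q is None else str(np.round(q,1)))
    print(f,b,*( o if '--' not in o else [x if x=='--' else 'ok' for x in o]))
E
```

```text
1 pick [ 0.28  0.72 -1.06  1.87  0.75  1.01 -0.69]
1 place [ 0.72  0.41 -0.47  1.72  0.21  1.06  0.16]
-1 pick [-1.22  0.74  1.11  1.96 -0.81  0.98 -2.43]
-1 place [-0.39  0.58  1.12  1.78 -0.57  1.15 -2.26]
1 -50 [0.1 1.  0.3 1.  0.  2.  2. ] [ 0.6  0.9 -0.7  1.1  0.5  1.9  1.5] [ 0.7  0.7 -0.7  1.4  0.5  1.6  1.5] [ 0.9  0.5 -0.7  1.6  0.4  1.3  1.6] [ 0.9  0.4 -0.7  1.7  0.3  1.1  1.7] [ 1.   0.3 -0.7  1.8  0.2  1.   1.8]
1 -40 [ 0.6  1.  -0.7  1.1  0.5  1.9  1.5] [ 0.7  0.8 -0.7  1.3  0.5  1.7  1.5] [ 0.8  0.6 -0.7  1.5  0.4  1.4  1.5] [ 0.9  0.4 -0.7  1.7  0.3  1.1  1.6] [ 1.   0.3 -0.7  1.8  0.2  0.9  1.7] [ 1.1  0.2 -0.7  1.9  0.1  0.7  1.9]
1 -30 [ 0.6  0.9 -0.7  1.2  0.5  1.7  1.5] [ 0.7  0.7 -0.7  1.4  0.5  1.5  1.5] [ 0.8  0.5 -0.7  1.6  0.4  1.2  1.6] [ 1.   0.4 -0.7  1.8  0.2  0.8  1.7] [ 1.   0.3 -0.7  1.9  0.1  0.7  1.9] [ 1.1  0.2 -0.6  2.  -0.2  0.5  2.2]
1 -20 [ 0.7  0.8 -0.7  1.3  0.5  1.5  1.5] [ 0.8  0.7 -0.7  1.5  0.4  1.2  1.5] [ 0.9  0.5 -0.7  1.7  0.3  0.9  1.6] [ 1.   0.3 -0.7  1.9  0.1  0.6  1.9] [ 1.   0.2 -0.6  2.  -0.2  0.5  2.1] [ 1.5  0.3 -1.1  2.1 -0.
[... 322 characters left out ...]
1.8 -1.4] [ 0.3  0.7 -0.1  1.3  0.2  1.6 -1.4] [ 0.4  0.5 -0.1  1.5  0.1  1.3 -1.4] [ 0.5  0.3 -0.2  1.7  0.   1.  -1.3] [ 0.6  0.3 -0.2  1.8 -0.   0.9 -1.2] [ 0.7  0.2 -0.3  1.9 -0.1  0.7 -1.1]
-1 -30 [ 0.3  0.8 -0.1  1.2  0.2  1.6 -1.4] [ 0.4  0.6 -0.1  1.4  0.1  1.4 -1.4] [ 0.5  0.4 -0.2  1.6  0.1  1.1 -1.3] [ 0.6  0.3 -0.2  1.8 -0.   0.8 -1.2] [ 0.7  0.2 -0.3  1.9 -0.1  0.7 -1.1] [ 0.8  0.1 -0.3  2.  -0.3  0.5 -0.9]
-1 -20 [ 0.3  0.7 -0.1  1.3  0.1  1.4 -1.4] [ 0.4  0.6 -0.1  1.5  0.1  1.2 -1.4] [ 0.5  0.4 -0.2  1.7  0.   0.9 -1.3] [ 0.7  0.2 -0.3  1.9 -0.2  0.6 -1.1] [ 0.8  0.2 -0.4  2.  -0.4  0.5 -0.9] [ 0.9  0.1 -0.4  2.1 -0.8  0.4 -0.4]
-1 -10 ok ok ok ok ok --
-1 0 ok ok ok -- -- ok
```

Run:
```python
from h import *
s=sense();p=s["position"]
move_l([p[0],p[1],.45],feed=.25)
R=Rz(YT)@BARTOOL
t=tcp(BAR0,R)
movep(t+[0,0,.2],R)
move_l(t+[0,0,.06],R,feed=.2)
f0=np.array(sense()["wrist_force"])
print("descend contact",move_l(t,R,feed=.06,until_force=5))
command_gripper(.0,60)
s=sense();print("gap",s["finger_gap"],"t",s["time_s"],s["position"],t)
move_l(t+[0,0,.02],R,feed=.04)
s=sense();print(s["finger_gap"],np.array(s["wrist_force"])-f0,s["ft_torque"])
p,d=camera("side");cv2.imwrite("pics/b.png",cv2.resize(p[180:400,120:440,::-1],(640,440)))
```

```text
descend contact False
gap 0.015311404017576963 t 6.85 [0.52855548 0.21718188 0.11611544] [0.5281 0.217  0.116 ]
0.015090559292103027 [ 0.21550049 -0.52386672 -6.89441038] [-0.03435186  0.02423669  0.02809442]
```

View pics/b.png

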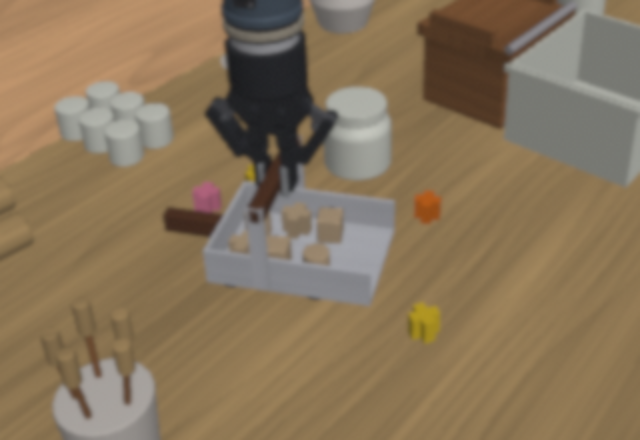

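The jaws hold the bar at (270,190), and the tray hangs level with the props in it. Now I carry and place it.

Run:
```python
from h import *
R0=Rz(YT)@BARTOOL; R1=RS@BARTOOL
t0=tcp(BAR0,R0); t1=tcp(st([.024,0,.110]),R1)
move_l(t0+[0,0,.21],R0,feed=.1)
move_l(t1+[0,0,.09],R1,feed=.12)
move_l(t1+[0,0,.012],R1,feed=.08)
p,d=camera("side");cv2.imwrite("pics/c.png",cv2.resize(p[100:320,280:520,::-1],(720,660))[:600])
c,d=camera("top");np.save("topc.npy",d)
C=cloud("top",d)@RS; r=RS.T@REST; v,u=np.mgrid[:480,:640]
m=(abs(C[...,0]-r[0])<.17)&(abs(C[...,1]-r[1])<.09)
P=C[m&(C[...,2]>.176)&(C[...,2]<.192)]-r
print("walls in rest frame",np.percentile(P,[2,50,98],axis=0).round(3).tolist())
s=sense();print(s["time_s"],s["finger_gap"],s["wrist_force"],s["ft_torque"])
```

```text
walls in rest frame [[-0.071, -0.021, 0.056], [0.059, 0.025, 0.061], [0.148, 0.061, 0.069]]
14.9167 0.015366009592654117 [-0.45944349 -0.66844102 -5.34878805] [-0.00165061 -0.0124653  -0.02835622]
```

View pics/c.png

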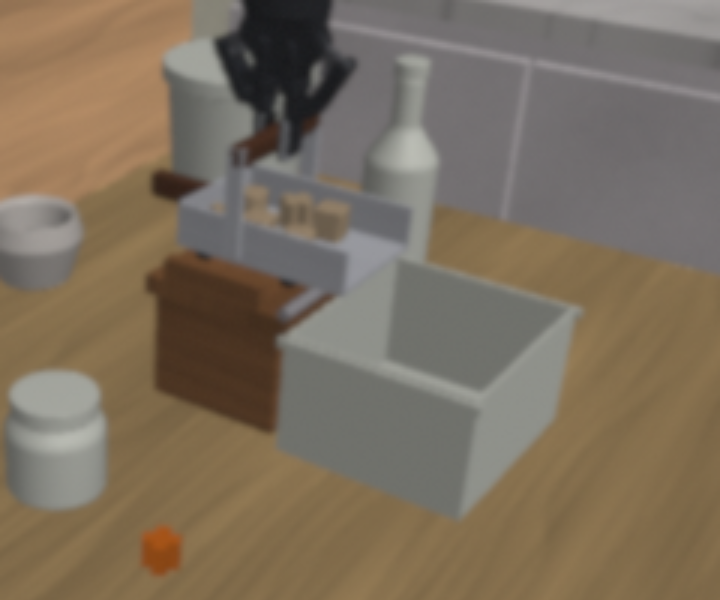

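The tray hangs level just above the rest, between the guides. The nose is over the tub at about (350,270), and the props are in it. Lowering, releasing and checking.

Run:
```python
from h import *
R1=RS@BARTOOL; t1=tcp(st([.024,0,.110]),R1)
print("touch",move_l(t1-[0,0,.003],R1,feed=.03,until_force=4),sense()["position"]-t1)
command_gripper(.085)
s=sense();print(s["wrist_force"],s["finger_gap"])
move_l(t1+[0,0,.20],R1,feed=.2); sleep(.1)
# stand-off behind the tail, out of the top view
p0,Rt=tip(0,np.radians(-40),flip=-1)
movep(p0-.12*Rt[:,0],Rt)
c,d=camera("top");cv2.imwrite("pics/d.png",cv2.resize(c[170:360,360:500,::-1],(442,600)));cv2.imwrite("d_raw.png",c[...,::-1]);np.save("topd.npy",d)
C=cloud("top",d)@RS; r=RS.T@REST
m=(abs(C[...,0]-r[0])<.17)&(abs(C[...,1]-r[1])<.09);Z=C[...,2]-r[2]
P=C[m&(Z>.113)&(Z<.127)]-r;print("bar",len(P),rect(P),np.median(P,0).round(4))
P=C[m&(Z>.046)&(Z<.06)&(C[...,0]-r[0]<.088)]-r;print("walls",np.percentile(P,[2,50,98],axis=0).round(4).tolist())
P=C[m&(C[...,0]-r[0]>.1)&(C[...,0]-r[0]<.17)&(Z>.03)&(Z<.07)]-r;print("tail",len(P),np.percentile(P,[2,50,98],axis=0).round(4).tolist())
print(sense()["time_s"])
```

```text
touch True [ 3.58079978e-04 -1.33163097e-04 -6.03544069e-05]
[-0.08381525  0.30898975  0.14243616] 0.08509801805179386Traceback (most recent call last):
  File "<stdin>", line 9, in <module>
rig.Unreachable: the arm cannot take that pose within its joint ranges
```

The release worked: contact came at nominal height and the force returned to about 0. The leaned stand-off is out of reach, so I look for a feasible hover and take the picture from here.

Run:
```python
from h import *
for f in(1,-1):
  for b in(-40,-35,-30,-25):
    p0,Rt=tip(0,np.radians(b),flip=f)
    for n,q in(("back",p0-.1*Rt[:,0]),("up",p0+[0,0,.12]),("grasp",p0),("end",None)):
        a=inverse_kinematics(q,Rt) if q is not None else inverse_kinematics(*tip(np.radians(54),np.radians(b),flip=f))
        print(f,b,n,None if a is None else np.round(a,2))
c,d=camera("top");cv2.imwrite("pics/d.png",cv2.resize(c[170:360,360:500,::-1],(442,600)))
C=cloud("top",d)@RS; r=RS.T@REST
m=(abs(C[...,0]-r[0])<.17)&(abs(C[...,1]-r[1])<.09);Z=C[...,2]-r[2]
P=C[m&(Z>.046)&(Z<.06)&(C[...,0]-r[0]<.088)]-r;print("walls",np.percentile(P,[2,50,98],axis=0).round(4).tolist())
P=C[m&(C[...,0]-r[0]>.1)&(C[...,0]-r[0]<.17)&(Z>.03)&(Z<.07)]-r;print("tail",len(P),np.percentile(P,[2,50,98],axis=0).round(4).tolist())
print(sense()["time_s"])
```

```text
1 -40 back None
1 -40 up [0.11 0.85 0.33 1.   0.   1.98 1.97]
1 -40 grasp [ 0.61  1.05 -0.81  1.06  0.62  1.98  1.43]
1 -40 end [ 1.32  0.5  -1.23  1.8   0.53  0.96  1.48]
1 -35 back [ 0.34  0.94 -0.24  0.85  0.28  1.98  1.72]
1 -35 up [ 0.46  0.82 -0.43  1.02  0.36  1.97  1.64]
1 -35 grasp [ 0.7   1.07 -1.    1.11  0.73  1.95  1.35]
1 -35 end [ 1.38  0.47 -1.24  1.85  0.51  0.84  1.5 ]
1 -30 back [ 0.58  0.97 -0.81  0.92  0.6   1.98  1.5 ]
1 -30 up [ 0.64  0.86 -0.81  1.07  0.54  1.95  1.49]
1 -30 grasp [ 0.73  1.03 -1.01  1.17  0.73  1.85  1.35]
1 -30 end [ 1.43  0.45 -1.26  1.91  0.49  0.72  1.53]
1 -25 back [ 0.69  0.98 -1.04  1.01  0.73  1.94  1.4 ]
1 -25 up [ 0.76  0.91 -1.07  1.12  0.69  1.93  1.38]
1 -25 grasp [ 0.77  1.   -1.02  1.24  0.73  1.75  1.34]
1 -25 end [ 1.49  0.43 -1.28  1.96  0.47  0.59  1.56]
-1 -40 back None
-1 -40 up [ 0.11  0.85  0.33  1.    0.    1.98 -1.18]
-1 -40 grasp [ 0.45  0.95 -0.41  1.07  0.38  1.88 -1.53]
-1 -40 end [ 0.92  0.29 -0.62  1.82  0.12  0.85 -1.33]
-1 -35 back [ 0.36  0.94 -0.28  0.85  0.3   1.99 -1.44]
-1 -35 up [ 0.47  0.82 -0.44  1.02  0.36  1.97 -1.5 ]
-1 -35 grasp [ 0.47  0.91 -0.42  1.13  0.38  1.78 -1.54]
-1 -35 end [ 0.97  0.27 -0.64  1.87  0.07  0.74 -1.27]
-1 -30 back [ 0.44  0.89 -0.43  0.94  0.37  1.9  -1.51]
-1 -30 up [ 0.49  0.78 -0.46  1.08  0.35  1.87 -1.51]
-1 -30 grasp [ 0.5   0.86 -0.43  1.2   0.37  1.68 -1.54]
-1 -30 end [ 1.03  0.24 -0.67  1.92  0.    0.63 -1.2 ]
-1 -25 back [ 0.48  0.83 -0.45  1.03  0.36  1.79 -1.51]
-1 -25 up [ 0.52  0.73 -0.47  1.14  0.34  1.77 -1.51]
-1 -25 grasp [ 0.52  0.82 -0.45  1.26  0.37  1.58 -1.55]
-1 -25 end [ 1.09  0.23 -0.71  1.98 -0.09  0.52 -1.1 ]
walls [[-0.0799, -0.0591, 0.0461], [0.0105, 0.0174, 0.0498], [0.0846, 0.0609, 0.0577]]
tail 159 [[0.1016, -0.0076, 0.0366], [0.1237, 0.0025, 0.0469], [0.1501, 0.009, 0.0544]]
17.3333
```

View pics/d.png

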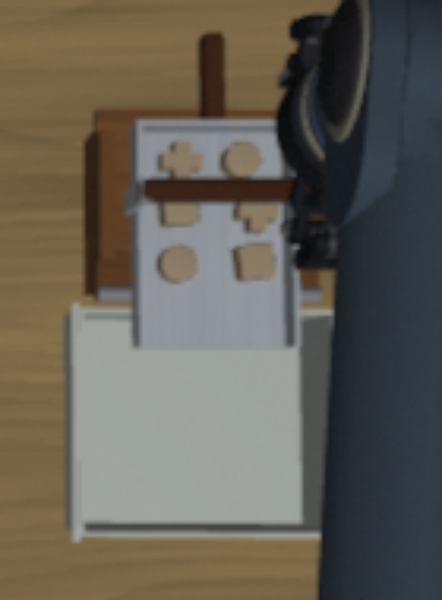

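The tray stands flat on the rest, released, at x ≈ +3 mm and y ≈ +1 mm, with all six props inside; the front edge is at row 345 and the tail handle at (212,75). Now the tail grip.

Run:
```python
from h import *
b=np.radians(-30); p0,R=tip(0,b,dx=.003,dy=.001,flip=-1)
movep(p0+[.02,0,.14],R)
print("contact",move_l(p0,R,feed=.1,until_force=6))
f0=np.array(sense()["wrist_force"])
command_gripper(0,90)
s=sense();print("gap",s["finger_gap"],s["wrist_force"]-f0,"t",s["time_s"])
p,d=camera("side");cv2.imwrite("pics/e.png",cv2.resize(p[100:280,280:520,::-1],(720,540)))
```

```text
contact False
gap 0.014903654358886126 [0.6612341  1.87182516 1.95303888] t 20.9583
```

View pics/e.png

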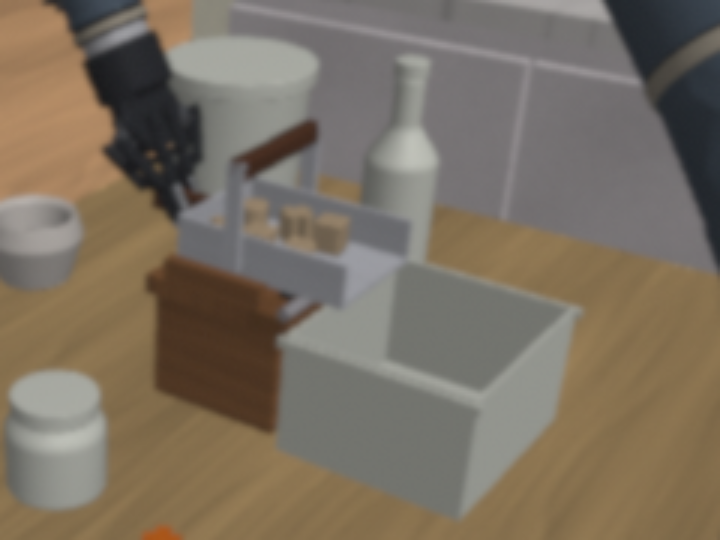

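The jaws are shut on the tail handle at about (185,205) with a 15 mm gap, and the tray is still flat. Tipping now.

Run:
```python
from h import *
b=np.radians(-30)
f0=np.array(sense()["wrist_force"])
for th in(8,16,24,32,40,47,54):
    move_l(*tip(np.radians(th),b,dx=.003,dy=.001,flip=-1),feed=.08)
    s=sense();print(th,s["time_s"],round(s["finger_gap"],4),np.round(s["wrist_force"]-f0,1))
    if np.linalg.norm(s["wrist_force"]-f0)>45: print("stop");break
sleep(.8)
p,d=camera("side");cv2.imwrite("pics/f.png",cv2.resize(p[80:280,280:520,::-1],(720,600)))
```

```text
8 21.4583 0.0153 [ 0.6 -1.9 -6.5]
16 21.9167 0.0148 [ 0.3 -1.3 -6.4]
24 22.3667 0.0145 [-0.4 -0.3 -6.1]
32 22.8083 0.015 [ 0.7 -1.4 -5.2]
40 23.25 0.0146 [ 0.1 -1.7 -6.6]
47 23.65 0.0147 [-0.8 -1.7 -4.1]
54 24.05 0.0148 [-0.3 -1.6 -4.1]
```

View pics/f.png

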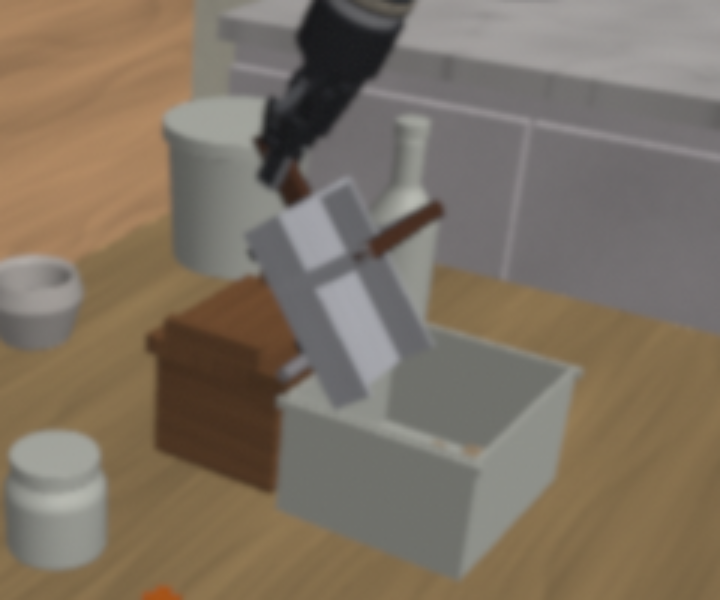

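The tray is tipped steeply with its nose inside the tub rim. Its floor shows empty, and props are visible in the tub at (440,447) and (472,449). Lowering, releasing and checking from above.

Run:
```python
from h import *
b=np.radians(-30); k=dict(dx=.003,dy=.001,flip=-1)
f0=np.array(sense()["wrist_force"])
for th in(46,38,30,22,15,8,3):
    move_l(*tip(np.radians(th),b,**k),feed=.08)
p0,R=tip(0,b,**k)
print("touch",move_l(p0-[0,0,.002],R,feed=.03,until_force=6),sense()["position"]-p0)
print(sense()["wrist_force"]-f0)
command_gripper(.085)
print(sense()["wrist_force"]-f0)
move_l(p0+[.03,0,.14],R,feed=.15); sleep(.3)
c,d=camera("top");cv2.imwrite("pics/g.png",cv2.resize(c[170:360,360:500,::-1],(442,600)))
p,_=camera("side");cv2.imwrite("pics/h.png",cv2.resize(p[100:280,280:520,::-1],(720,540)))
C=cloud("top",d)@RS; r=RS.T@REST
m=(abs(C[...,0]-r[0])<.17)&(abs(C[...,1]-r[1])<.09);Z=C[...,2]-r[2]
P=C[m&(Z>.113)&(Z<.127)]-r;print("bar",len(P),rect(P) if len(P)>9 else"",np.median(P,0).round(4))
P=C[m&(Z>.046)&(Z<.06)&(C[...,0]-r[0]<.088)]-r;print("walls",np.percentile(P,[2,50,98],axis=0).round(4).tolist())
print(sense()["time_s"])
```

```text
touch True [-7.48687567e-05 -4.98607570e-04 -4.06955843e-04]
[-0.24100308 -1.8995955   7.70825208]
[-0.69283434 -1.07510242  3.16876212]
bar 210 (array([0.0237, 0.0303]), array([0.0147, 0.0677]), 0.29) [0.0237 0.0302 0.1194]
walls [[-0.0798, -0.0122, 0.0463], [0.0482, 0.0555, 0.0518], [0.0851, 0.0639, 0.0579]]
30.425
```

View pics/g.png

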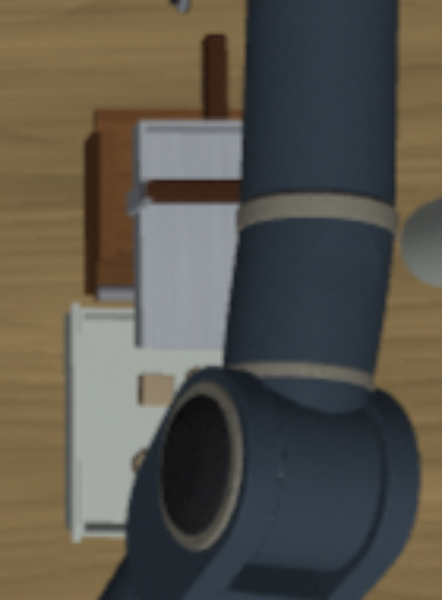

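View pics/h.png

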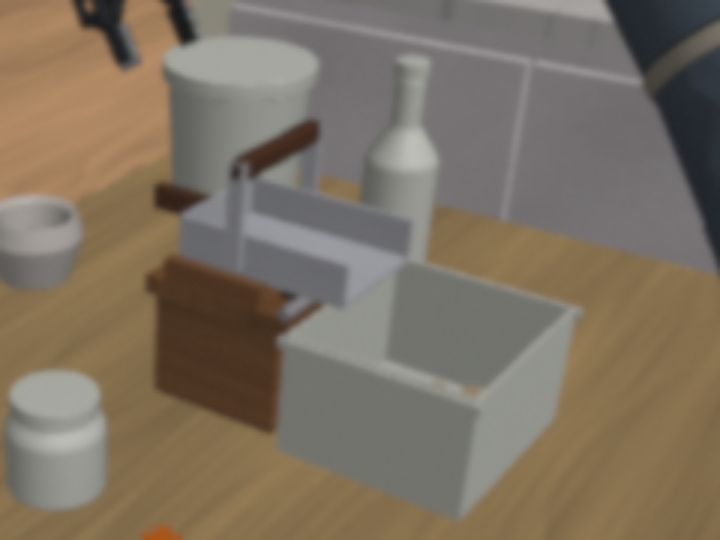

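The tray is flat, level and released. The arm hides half the tub, so I swing it clear and count.

Run:
```python
from h import *
s=sense();p=np.array(s["position"])
move_l([p[0]-.05,p[1],.42],feed=.25)
movep([.5,.25,.42],Rz(YT)@BARTOOL)
c,d=camera("top");cv2.imwrite("pics/i.png",cv2.resize(c[170:360,360:500,::-1],(442,600)))
C=cloud("top",d)@RS; r=RS.T@REST
h=cv2.cvtColor(c,cv2.COLOR_RGB2HSV).astype(int)
q=C-r; tubm=(abs(q[...,0]+.14)<.084)&(abs(q[...,1])<.096)&(h[...,1]>55)
n,l,st_,ce=cv2.connectedComponentsWithStats(tubm.astype(np.uint8))
for i in range(1,n):
    if st_[i,4]>15: print("blob",st_[i,4],ce[i].round(1),np.median(q[l==i],0).round(3))
m=(abs(q[...,0])<.17)&(abs(q[...,1])<.09);Z=q[...,2]
P=q[m&(Z>.113)&(Z<.127)];print("bar",len(P),rect(P),np.median(P,0).round(4))
P=q[m&(Z>.046)&(Z<.06)&(q[...,0]<.088)];print("walls",np.percentile(P,[2,50,98],axis=0).round(4).tolist())
W=C@RS.T
for nm,b in(("jar",(300,200,340,245)),("bottle",(480,220,550,270)),("pot",(105,250,155,290))):
    P=W[b[1]:b[3],b[0]:b[2]].reshape(-1,3);P=P[(P[:,2]>.07)&(P[:,2]<.4)];print(nm,len(P),np.median(P,0).round(3))
print(sense()["time_s"])
```

```text
Traceback (most recent call last):
rig.Unreachable: the arm cannot follow that straight line within its joint ranges
```

Run:
```python
from h import *
Rd=RS@TAILTOOL@np.diag([1.,-1,-1])
movep([.66,-.22,.42],Rd)
movep([.5,.25,.42],Rd)
c,d=camera("top");cv2.imwrite("pics/i.png",cv2.resize(c[170:360,360:500,::-1],(442,600)))
C=cloud("top",d)@RS; r=RS.T@REST
h=cv2.cvtColor(c,cv2.COLOR_RGB2HSV).astype(int)
q=C-r; tubm=(abs(q[...,0]+.14)<.084)&(abs(q[...,1])<.096)&(h[...,1]>55)
n,l,st_,ce=cv2.connectedComponentsWithStats(tubm.astype(np.uint8))
for i in range(1,n):
    if st_[i,4]>15: print("blob",st_[i,4],ce[i].round(1),np.median(q[l==i],0).round(3))
m=(abs(q[...,0])<.17)&(abs(q[...,1])<.09);Z=q[...,2]
P=q[m&(Z>.113)&(Z<.127)];print("bar",len(P),rect(P),np.median(P,0).round(4))
P=q[m&(Z>.046)&(Z<.06)&(q[...,0]<.088)];print("walls",np.percentile(P,[2,50,98],axis=0).round(4).tolist())
W=C@RS.T
for nm,b in(("jar",(300,200,340,245)),("bottle",(480,220,550,270)),("pot",(105,250,155,290))):
    P=W[b[1]:b[3],b[0]:b[2]].reshape(-1,3);P=P[(P[:,2]>.07)&(P[:,2]<.4)];print(nm,len(P),np.median(P,0).round(3))
print(sense()["time_s"])
```

```text
blob 163 [428.  295.9] [-0.124 -0.021 -0.091]
blob 87 [408.8 293. ] [-0.116  0.029 -0.087]
blob 107 [438.5 314.9] [-0.173 -0.047 -0.091]
blob 76 [407.2 317.1] [-0.178  0.034 -0.089]
blob 97 [427.3 327.4] [-0.204 -0.018 -0.091]
bar 408 (array([ 0.0234, -0.0013]), array([0.1322, 0.0158]), 89.89) [ 0.0239 -0.0011  0.1197]
walls [[-0.0811, -0.0612, 0.0464], [0.0174, 0.0015, 0.052], [0.0848, 0.0591, 0.0582]]
jar 697 [0.592 0.001 0.09 ]
bottle 1155 [ 0.515 -0.459  0.173]
pot 790 [0.471 0.479 0.091]
32.85
```

View pics/i.png

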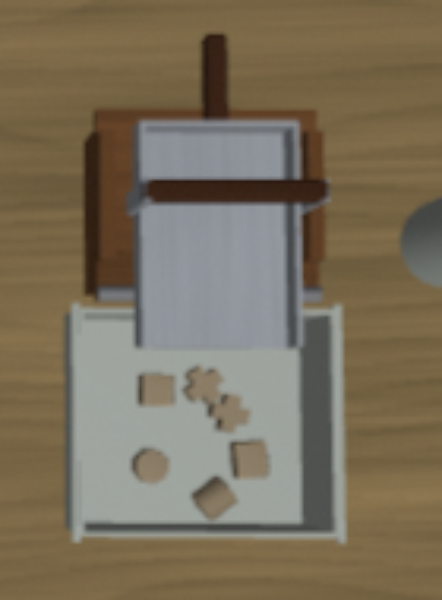

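All six props lie on the tub floor: two squares at (157,390) and (250,458), two pluses at (203,383) and (229,411), a round at (151,465) and a round on its side at (214,497). The tray is empty and in place, and the gripper is clear.

Run:
```python
from h import *
sleep(.5);finish_job()
```

```text
the job is handed in; nothing more can be done
```

The job is handed in at about 33 s of the 72 s allowed. `finish_job` reports no verdict, so the result rests on my own checks.

**What I did:** I carried the tray level by its overhead bar and set it on the rest with all six props in it. I let go, took the tail handle, tipped the tray about 54° over the steel bar, lowered it flat and let go again.

**Last checks:**
- **Tray:** it is empty and level. Its origin is about +4 mm in x and −1 mm in y from the rest point, in line within about 0.2°.
- **Props:** all six lie on the tub floor in the last top picture. The colour mask found five blobs because the two plus-shaped props touch. One round stub lies on its side, and I did not measure its speed before handing in.
- **Bottle and jar:** their positions read the same as at the start.
- **Brush pot:** its median reading moved by about 4 and 6 mm. The first reading included invalid depth pixels that the second left out, and the arm never came near the pot, so I take this as a measuring difference. It is well under the 25 mm limit either way.

**Problems on the way:** two planned moves were unreachable (a stand-off behind the tail and one retreat line). Nothing moved on those calls and I replaced both. After the second release the wrist force differed by about 3 N from the tipped reading, but that baseline included the tray's load; the pictures show the gripper clear.

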